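# Move a row of punches to the new rack, starting at the doming block

### The arm

A 6-joint arm with a two-finger parallel gripper is mounted at the origin on a cart in front of the work surface, level with it; the furniture and walls round the work are solid. World frame = base frame: x ahead of the robot, y to its left, z up, the work surface at z = 0. Lengths are in m, angles in rad, forces in N, time in s.
With the tool pointing down it reaches from about 0.25 to 0.725 m from the base axis. Payload 4 kg.
Tool frame: the origin (TCP) lies midway between the tips of the shut fingers; the grasp point (between the pads) lies 19 mm behind it; z points along the fingers, y is the line along which they close (so a half turn about z gives the same grasp; the last joint's range is limited). The gripper opens to 85 mm and grips with 20 to 120 N. Pads are 22 mm wide; open, the fingers measure 114 mm over their backs; the gripper's body (76 mm by 85 mm) begins 54 mm behind the grasp point. The pads swing forward as they close: fully open they stand 13 mm farther back than shut.
Start: joints at [-1.104, 0.241, 0.005, 1.335, 0, 1.571], TCP at [0.225, -0.447, 0.231] pointing down, gripper open.
Joint ranges: [-2.72, 2.72], [-1.05, 1.87], [-1.09, 1.28], [-1.99, 2.15], [-1.42, 1.44], [-3.14, 3.14]. Speed limits (rad/s): [2.79, 2.79, 3.14, 3.14, 3.14, 3.14].

### API

Orientations are given as a unit quaternion [x, y, z, w].
In Python, from workcell import monitor, vision, job gives the robot as it stands.
- The arm moves only by the tool move_arm, never from a script. Its argument "moves" is a list that holds one entry, the list of rows, each a list of 5 numbers: the shift along the world's x, y, z in m, then the turn about the world's z in degrees, then the opening in per cent of the stroke, from 0 (shut) to 100 (fully open). In form: [[[x, y, z, turn, gripper], ...]]. A call has 1 to 5 rows; each row is the pose to reach, as a shift and turn from the pose commanded when the call began; what a row does not reach only later rows make up. A row lasts 1/8 s, in which the tool goes at most 62.5 mm and 10.7 degrees, less where a joint would pass 70% of its speed; a pose out of reach is approached as far as the arm can. A call with a gripper value outside its range is refused whole. The fingers move at their own pace and stop on an object; the grip force is fixed at half the most. Time passes only in rows, so rows that repeat a pose let the fingers close. It gives the time, the measured TCP pose, the force, the opening and the grip force at its end, in the units of the state.
- monitor.get_obs(): the state, without advancing time (a new reading comes with each control period).
- vision.camera(name): name is "scene" or "side" or "wrist"; returns a dict with "color" (480x640x3 uint8, red, green, blue), "camera_matrix" (3x3 intrinsics, pixels), "k1" (the pictures are not rectified: a ray, as slopes to the right and down, at radius r is drawn at 1 + k1 r^2 times it, then the intrinsics apply), "eye" and "attitude" of the camera in the world; the wrist camera has in their place "hand_eye" (4x4, takes a point from camera to tool coordinates, whose origin is the TCP and whose axes are the flange's). Camera axes: x right, y up, looking along -z (the intrinsics and any distortion apply to the point x, -y, -z); pixel columns grow to the right and rows downward; lengths in m; the calibration is good to about 2 mm. A picture is of the moment at which its call begins: read the wrist's pose just before it. There is no depth.
- job.job_done(): hands the job in; it is judged then, once.
The state is a dict: "clock": time; "joint_pos": joint angles; "joint_vel": joint speeds; "tau": joint torques, N m; "eef_pos": TCP position; "tool_rot": TCP orientation; "ft_force": force on the tool from outside, world axes, zero at the start; "ft_torque": the same for the moment, N m; "grip_width": finger opening in m; "grasp_force": force on a finger pad.
Only numpy, scipy, OpenCV 4.12 (cv2) and the standard library are available. Lean on these libraries where they do the work, as an engineer would, in place of code of your own. Each camera call takes 0.05 s, during which the arm holds its last target. There are 200 camera calls.

### The job

Move the four steel punches out of the old dark socket blocks into the empty pale rack, one in each socket, standing upright with the shank all the way down, and keep their row: the punch that now stands at the left end of the old row (seen from the robot) goes into the socket next to the doming block, its neighbour into the socket after that, and so on, so that the right-hand punch ends up farthest from the doming block.

Things in the scene. Friction and masses are not known exactly. Their poses are not given: they have to be found in the camera images.
- ball_punch: Steel punch with a ball on top: round grip 20 mm across, ball 20 mm across, 94 mm long in all. Its foot is a shank 12 mm across and 32 mm long, bevelled at the end, that stands in a socket; above it the grip is straight from 32 to 74 mm above the origin. Origin: centre of the underside of the shank, z up along the punch.
- cone_punch: Steel punch that ends in a pointed cone: round grip 22 mm across, 92 mm long in all. Its foot is a shank 12 mm across and 32 mm long, bevelled at the end, that stands in a socket; above it the grip is straight from 32 to 68 mm above the origin. Origin: centre of the underside of the shank, z up along the punch.
- square_punch: Steel punch with a square grip 20 x 20 mm (flats across its x and y) and a flat square face on top, 80 mm long in all. Its foot is a shank 12 mm across and 32 mm long, bevelled at the end, that stands in a socket; above it the grip is straight from 32 to 80 mm above the origin. Origin: centre of the underside of the shank, z up along the punch.
- disc_punch: Broad steel punch with a flat round face on top: round grip 28 mm across, 84 mm long in all. Its foot is a shank 12 mm across and 32 mm long, bevelled at the end, that stands in a socket; above it the grip is straight from 32 to 80 mm above the origin. Origin: centre of the underside of the shank, z up along the punch.
- socket_ball: The dark wooden block, 38 x 40 x 32 mm, in which the ball punch stands at the start. Four such blocks, all alike, are fixed in a row, the old rack, 45 mm apart along their y axis; +y points to the row's left end as the robot sees it, turned by up to 0.45 rad. Origin: centre of its underside, 6 mm above the bench; its punch stands 6 mm above the origin.
- socket_cone: The dark wooden block, 38 x 40 x 32 mm, in which the cone punch stands at the start. Four such blocks, all alike, are fixed in a row, the old rack, 45 mm apart along their y axis; +y points to the row's left end as the robot sees it, turned by up to 0.45 rad. Origin: centre of its underside, 6 mm above the bench; its punch stands 6 mm above the origin.
- socket_square: The dark wooden block, 38 x 40 x 32 mm, in which the square punch stands at the start. Four such blocks, all alike, are fixed in a row, the old rack, 45 mm apart along their y axis; +y points to the row's left end as the robot sees it, turned by up to 0.45 rad. Origin: centre of its underside, 6 mm above the bench; its punch stands 6 mm above the origin.
- socket_disc: The dark wooden block, 38 x 40 x 32 mm, in which the disc punch stands at the start. Four such blocks, all alike, are fixed in a row, the old rack, 45 mm apart along their y axis; +y points to the row's left end as the robot sees it, turned by up to 0.45 rad. Origin: centre of its underside, 6 mm above the bench; its punch stands 6 mm above the origin.
- rack_new: The new rack: fixed bar of pale wood, 44 x 186 x 32 mm, empty. Origin: centre of its underside, on the bench; +y points to its left end as seen by the robot, turned by up to 0.45 rad. Sockets at x = 0, y = 67.5, 22.5, -22.5, -67.5 mm: holes 13.5 mm across, floor 6 mm above the origin, with a 6 mm bevel round the mouth. A seated punch has its origin 6 mm above the rack's.
- doming_block: The doming block: a dull pale-brown metal cube of 42 mm with round hollows, fixed on the bench 125 mm from the middle of the new rack, just past one end of it; which end differs from start to start (a black eye loupe, 31 mm tall, is fixed past the other). Origin: centre of its underside.
Mind the look-alikes: they are no part of the job. What is shaped like the disc_punch but red or turquoise is not meant.

How it is judged:
At the end, for the whole second after the job is handed in: All four punches released and at rest in the pale rack's sockets, each within 8 mm of its socket's centre in x and y, underside below 11 mm over the rack's, leaning under 0.2 rad; counted from the doming block they follow the left-to-right (+y to -y) order of their old sockets (x of ball_punch in the frame of rack_new between -0.008 and 0.008 m and z of ball_punch in the frame of rack_new between 0 and 0.011 m and angle between each of ball_punch, cone_punch, square_punch, disc_punch's own z axis and vertical below 0.2 rad and linear speed of each of ball_punch, cone_punch, square_punch, disc_punch below 0.02 m/s and (y of ball_punch in the frame of rack_new between 0.0595 and 0.0755 m or y of ball_punch in the frame of rack_new between 0.0145 and 0.0305 m or y of ball_punch in the frame of rack_new between -0.0305 and -0.0145 m or y of ball_punch in the frame of rack_new between -0.0755 and -0.0595 m) and x of cone_punch in the frame of rack_new between -0.008 and 0.008 m and z of cone_punch in the frame of rack_new between 0 and 0.011 m and (y of cone_punch in the frame of rack_new between 0.0595 and 0.0755 m or y of cone_punch in the frame of rack_new between 0.0145 and 0.0305 m or y of cone_punch in the frame of rack_new between -0.0305 and -0.0145 m or y of cone_punch in the frame of rack_new between -0.0755 and -0.0595 m) and x of square_punch in the frame of rack_new between -0.008 and 0.008 m and z of square_punch in the frame of rack_new between 0 and 0.011 m and (y of square_punch in the frame of rack_new between 0.0595 and 0.0755 m or y of square_punch in the frame of rack_new between 0.0145 and 0.0305 m or y of square_punch in the frame of rack_new between -0.0305 and -0.0145 m or y of square_punch in the frame of rack_new between -0.0755 and -0.0595 m) and x of disc_punch in the frame of rack_new between -0.008 and 0.008 m and z of disc_punch in the frame of rack_new between 0 and 0.011 m and (y of disc_punch in the frame of rack_new between 0.0595 and 0.0755 m or y of disc_punch in the frame of rack_new between 0.0145 and 0.0305 m or y of disc_punch in the frame of rack_new between -0.0305 and -0.0145 m or y of disc_punch in the frame of rack_new between -0.0755 and -0.0595 m) and ((y of socket_ball in the frame of socket_cone above 0 m and ((horizontal distance between ball_punch and doming_block below 0.08 m and horizontal distance between cone_punch and doming_block above 0.08 m) or (horizontal distance between ball_punch and doming_block below 0.125 m and horizontal distance between cone_punch and doming_block above 0.125 m) or (horizontal distance between ball_punch and doming_block below 0.17 m and horizontal distance between cone_punch and doming_block above 0.17 m))) or (y of socket_ball in the frame of socket_cone below 0 m and ((horizontal distance between cone_punch and doming_block below 0.08 m and horizontal distance between ball_punch and doming_block above 0.08 m) or (horizontal distance between cone_punch and doming_block below 0.125 m and horizontal distance between ball_punch and doming_block above 0.125 m) or (horizontal distance between cone_punch and doming_block below 0.17 m and horizontal distance between ball_punch and doming_block above 0.17 m)))) and ((y of socket_ball in the frame of socket_square above 0 m and ((horizontal distance between ball_punch and doming_block below 0.08 m and horizontal distance between square_punch and doming_block above 0.08 m) or (horizontal distance between ball_punch and doming_block below 0.125 m and horizontal distance between square_punch and doming_block above 0.125 m) or (horizontal distance between ball_punch and doming_block below 0.17 m and horizontal distance between square_punch and doming_block above 0.17 m))) or (y of socket_ball in the frame of socket_square below 0 m and ((horizontal distance between square_punch and doming_block below 0.08 m and horizontal distance between ball_punch and doming_block above 0.08 m) or (horizontal distance between square_punch and doming_block below 0.125 m and horizontal distance between ball_punch and doming_block above 0.125 m) or (horizontal distance between square_punch and doming_block below 0.17 m and horizontal distance between ball_punch and doming_block above 0.17 m)))) and ((y of socket_ball in the frame of socket_disc above 0 m and ((horizontal distance between ball_punch and doming_block below 0.08 m and horizontal distance between disc_punch and doming_block above 0.08 m) or (horizontal distance between ball_punch and doming_block below 0.125 m and horizontal distance between disc_punch and doming_block above 0.125 m) or (horizontal distance between ball_punch and doming_block below 0.17 m and horizontal distance between disc_punch and doming_block above 0.17 m))) or (y of socket_ball in the frame of socket_disc below 0 m and ((horizontal distance between disc_punch and doming_block below 0.08 m and horizontal distance between ball_punch and doming_block above 0.08 m) or (horizontal distance between disc_punch and doming_block below 0.125 m and horizontal distance between ball_punch and doming_block above 0.125 m) or (horizontal distance between disc_punch and doming_block below 0.17 m and horizontal distance between ball_punch and doming_block above 0.17 m)))) and ((y of socket_cone in the frame of socket_square above 0 m and ((horizontal distance between cone_punch and doming_block below 0.08 m and horizontal distance between square_punch and doming_block above 0.08 m) or (horizontal distance between cone_punch and doming_block below 0.125 m and horizontal distance between square_punch and doming_block above 0.125 m) or (horizontal distance between cone_punch and doming_block below 0.17 m and horizontal distance between square_punch and doming_block above 0.17 m))) or (y of socket_cone in the frame of socket_square below 0 m and ((horizontal distance between square_punch and doming_block below 0.08 m and horizontal distance between cone_punch and doming_block above 0.08 m) or (horizontal distance between square_punch and doming_block below 0.125 m and horizontal distance between cone_punch and doming_block above 0.125 m) or (horizontal distance between square_punch and doming_block below 0.17 m and horizontal distance between cone_punch and doming_block above 0.17 m)))) and ((y of socket_cone in the frame of socket_disc above 0 m and ((horizontal distance between cone_punch and doming_block below 0.08 m and horizontal distance between disc_punch and doming_block above 0.08 m) or (horizontal distance between cone_punch and doming_block below 0.125 m and horizontal distance between disc_punch and doming_block above 0.125 m) or (horizontal distance between cone_punch and doming_block below 0.17 m and horizontal distance between disc_punch and doming_block above 0.17 m))) or (y of socket_cone in the frame of socket_disc below 0 m and ((horizontal distance between disc_punch and doming_block below 0.08 m and horizontal distance between cone_punch and doming_block above 0.08 m) or (horizontal distance between disc_punch and doming_block below 0.125 m and horizontal distance between cone_punch and doming_block above 0.125 m) or (horizontal distance between disc_punch and doming_block below 0.17 m and horizontal distance between cone_punch and doming_block above 0.17 m)))) and ((y of socket_square in the frame of socket_disc above 0 m and ((horizontal distance between square_punch and doming_block below 0.08 m and horizontal distance between disc_punch and doming_block above 0.08 m) or (horizontal distance between square_punch and doming_block below 0.125 m and horizontal distance between disc_punch and doming_block above 0.125 m) or (horizontal distance between square_punch and doming_block below 0.17 m and horizontal distance between disc_punch and doming_block above 0.17 m))) or (y of socket_square in the frame of socket_disc below 0 m and ((horizontal distance between disc_punch and doming_block below 0.08 m and horizontal distance between square_punch and doming_block above 0.08 m) or (horizontal distance between disc_punch and doming_block below 0.125 m and horizontal distance between square_punch and doming_block above 0.125 m) or (horizontal distance between disc_punch and doming_block below 0.17 m and horizontal distance between square_punch and doming_block above 0.17 m))))); the robot touches nothing.
It also fails if it takes over 96 s, if anything falls off the work surface, if the arm or the gripper's body presses on something with over 40 N, if the wrist force passes 120 N, or if a joint passes its speed limit or range.

## Working session

There is one attempt and no reset: what is moved stays moved. The work goes in short steps, Python scripts to look and compute and a tool call to move; the robot and the scene stay as the last step left them, time stands still between calls to the robot, and variables do not carry over. Pictures are saved under pics/ and viewed, at most 14 in all, crops included, and the job is handed in when it is done.

Besides the shell and the picture viewer there is one more tool, called after ">>>" as name([rows], argument=value, ...), one row to a line, values as JSON. move_arm: Moves the arm, as the interface text tells. Its arguments: {"type":"object","properties":{"moves":{"type":"array","items":{"type":"array","items":{"type":"array","items":{"type":"number"}}}}},"required":["moves"]}

```bash
ls; mkdir -p pics
cat > h.py <<'E'
import numpy as np, cv2, json
from scipy.spatial.transform import Rotation as R
from workcell import monitor, vision, job
def snap(name, fn=None):
    o=monitor.get_obs(); c=vision.camera(name)
    if name=="wrist":
        T=np.eye(4); T[:3,:3]=R.from_quat(o["tool_rot"]).as_matrix(); T[:3,3]=o["eef_pos"]
        M=T@np.array(c["hand_eye"])
    else:
        M=np.eye(4); a=np.array(c["attitude"],float)
        M[:3,:3]=R.from_quat(a).as_matrix() if a.size==4 else a.reshape(3,3)
        M[:3,3]=c["eye"]
    d=dict(img=cv2.cvtColor(np.array(c["color"]),cv2.COLOR_RGB2BGR),K=np.array(c["camera_matrix"]),k1=float(c["k1"]),M=M)
    if fn: cv2.imwrite("pics/%s.png"%fn,d["img"]); np.savez("pics/%s.npz"%fn,**d)
    return d
def load(fn): return dict(np.load("pics/%s.npz"%fn))
def ray(d,u,v):
    p=cv2.undistortPoints(np.array([[[u,v]]],float),d["K"],np.array([d["k1"],0,0,0,0.]))[0,0]
    # model: x_d = x(1+k1 r^2)
    r=d["M"][:3,:3]@np.array([p[0],-p[1],-1.]); return d["M"][:3,3],r/np.linalg.norm(r)
def onz(d,u,v,z):
    e,r=ray(d,u,v); return e+r*(z-e[2])/r[2]
def proj(d,P):
    q=np.linalg.inv(d["M"])@np.append(P,1); x,y=q[0]/-q[2],-q[1]/-q[2]; s=1+d["k1"]*(x*x+y*y)
    return d["K"]@[x*s,y*s,1]
def tri(a,b):
    (e,r),(f,s)=a,b; t=np.linalg.lstsq(np.c_[r,-s],f-e,rcond=None)[0]
    p,q=e+r*t[0],f+s*t[1]; return (p+q)/2,np.linalg.norm(p-q)
E
python3 - <<'E'
from h import *
for n in("scene","side"):
    d=snap(n,n+"0"); print(n,d["M"].round(3).tolist(),d["K"].tolist(),d["k1"])
o=monitor.get_obs();print(o)
E
```

```text
pics
scene [[0.722, 0.504, -0.473, 0.037], [-0.691, 0.51, -0.511, -0.741], [-0.016, 0.697, 0.717, 0.751], [0.0, 0.0, 0.0, 1.0]] [[618.0867760032957, 0.0, 326.0450651628564], [0.0, 618.0867760032957, 232.04826213385962], [0.0, 0.0, 1.0]] -0.08610934908280393
side [[-0.804, 0.367, -0.468, 0.07], [-0.594, -0.498, 0.632, 0.302], [-0.001, 0.786, 0.618, 0.552], [0.0, 0.0, 0.0, 1.0]] [[494.0363468691052, 0.0, 311.20140233454765], [0.0, 494.0363468691052, 242.29437091981217], [0.0, 0.0, 1.0]] -0.04533630352939275
{'clock': 0.1, 'joint_pos': array([-1.10400636e+00,  2.41328886e-01,  3.82255261e-03,  1.33517545e+00,
        3.34468365e-06,  1.57077444e+00]), 'joint_vel': array([ 0.00150251, -0.00260583,  0.00288662, -0.0005727 , -0.00037061,
        0.00247809]), 'tau': array([ 1.87069018e-04, -3.73137367e+01,  2.53010684e+01,  1.08150186e-02,
        2.10362714e-05, -4.37079194e-06]), 'eef_pos': array([ 0.22475381, -0.44599612,  0.23049244]), 'tool_rot': array([ 9.72883842e-01,  2.31292329e-01, -2.16398296e-04, -9.17554785e-04]), 'ft_force': array([-0.44271835,  0.47511356, -0.1245943 ]), 'ft_torque': array([ 0.0351565 , -0.06818913,  0.01863679]), 'grasp_force': 0.0, 'grip_width': 0.08513993648894276}
```

View pics/scene0.png

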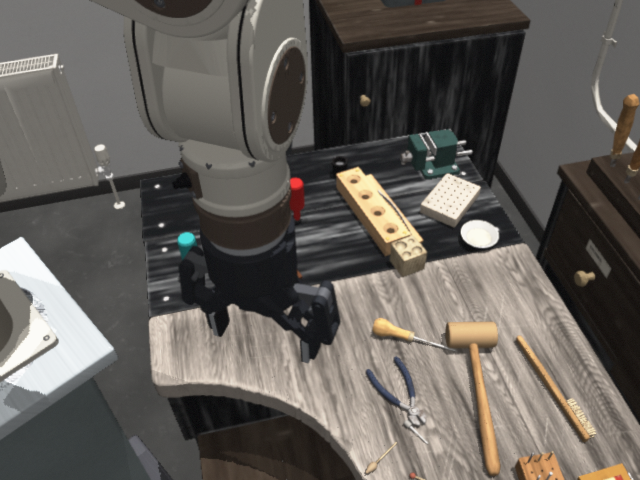

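View pics/side0.png

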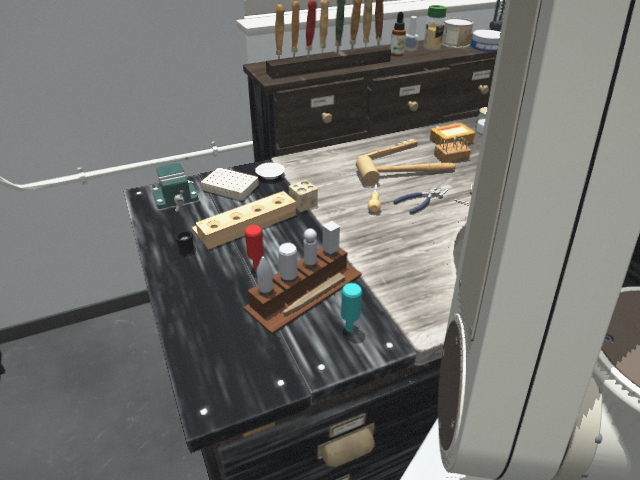

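The side view shows the old row, from left to right in the picture: cone (265,275), disc (288,260), ball (310,245) and square (332,235). The look-alikes are the red one at (254,240) and the turquoise one at (351,305). The pale rack is at (245,220), the doming block at (303,195) and the loupe at (185,241).

Run:
```python
from h import *
d=load("side0")
for n,u,v,z in [("cone tip",264,257,.104),("disc top",288,247,.096),("ball",310,235,.096),("square top",332,227,.092),("h1",213,226,.032),("h2",236,217,.032),("h3",258,209,.032),("h4",280,202,.032),("dome top c",303,187,.042),("loupe",185,236,.031),("red top",254,230,.09),("turq top",351,288,.09)]:
    print(n,onz(d,u,v,z).round(3))
im=d["img"][140:350,140:380]; cv2.imwrite("pics/crop1.png",cv2.resize(im,(685,600),interpolation=cv2.INTER_CUBIC))
print(onz(load("scene0"),351,178,.032), [onz(load("scene0"),*p,.032).round(3) for p in((354,180),(366,195),(379,211),(391,228))])
```

```text
cone tip [ 0.442 -0.089  0.104]
disc top [ 0.436 -0.135  0.096]
ball [ 0.427 -0.178  0.096]
square top [ 0.415 -0.219  0.092]
h1 [ 0.632 -0.164  0.032]
h2 [ 0.618 -0.208  0.032]
h3 [ 0.603 -0.252  0.032]
h4 [ 0.584 -0.294  0.032]
dome top c [ 0.572 -0.35   0.042]
loupe [ 0.651 -0.115  0.031]
red top [ 0.51  -0.142  0.09 ]
turq top [ 0.316 -0.122  0.09 ]
[ 0.63514296 -0.1629735   0.032     ] [array([ 0.635, -0.17 ,  0.032]), array([ 0.622, -0.212,  0.032]), array([ 0.608, -0.255,  0.032]), array([ 0.593, -0.296,  0.032])]
```

View pics/crop1.png

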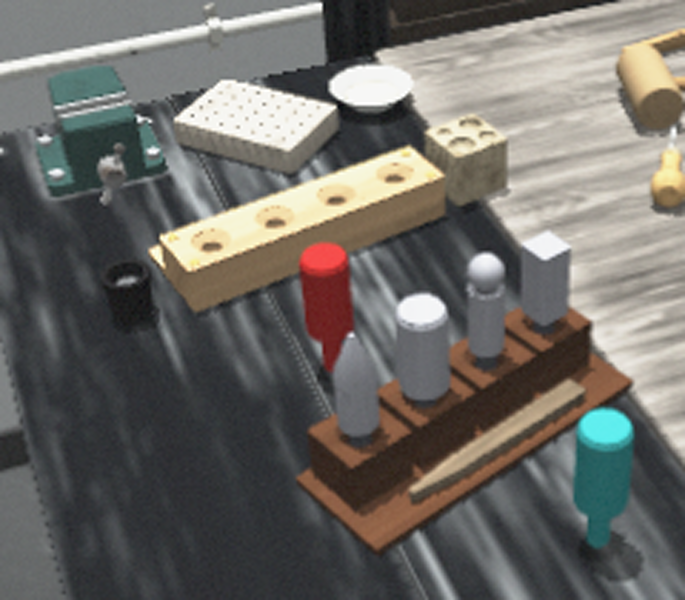

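The row order (left to right) is cone, disc, ball, square. Spacing comes out at 45 mm in both row and rack, so the estimates hold. The red and turquoise look-alikes stand apart on the bench, not in the blocks, so I leave them. The doming block is at the -y end, so cone goes to h4, disc to h3, ball to h2 and square to h1. I'm moving over the row to look with the wrist camera.

>>> move_arm([
  [[0.03,0.045,0.02,10,100],[0.06,0.09,0.03,20,100],[0.09,0.135,0.03,30,100],[0.12,0.18,0.03,40,100],[0.15,0.22,0.03,50,100]],
])

```text
clock: 0.72
eef_pos: [0.3755, -0.2248, 0.2611]
tool_rot: [0.782, 0.623, -0.0, -0.0]
ft_force: [0.3, -0.7, -0.5]
grip_width: 0.0852
grasp_force: 0.0
```

>>> move_arm([
  [[0.03,0.035,0,1.6,60],[0.055,0.07,0,1.6,60],[0.055,0.07,0,1.6,60],[0.055,0.07,0,1.6,60]],
])

```text
clock: 1.23
eef_pos: [0.4296, -0.1565, 0.2609]
tool_rot: [0.775, 0.632, -0.001, -0.0]
ft_force: [-0.5, -0.4, -0.7]
grip_width: 0.0514
grasp_force: 0.0
```

Run:
```python
from h import *
d=snap("wrist","w1"); o=monitor.get_obs(); print(o["eef_pos"],o["grip_width"],o["joint_pos"].round(2),d["M"].round(3).tolist(),d["K"][0,0],d["k1"])
snap("scene","scene1")
for P in [(.442,-.089,.104),(.436,-.135,.096),(.427,-.178,.096),(.415,-.219,.092)]: print(proj(d,P).round(0))
```

```text
[ 0.42940639 -0.15692595  0.26103084] 0.050969777622813864 [-0.35  0.14 -0.04  1.39 -0.    1.42] [[0.979, 0.192, 0.065, 0.446], [-0.202, 0.93, 0.306, -0.077], [-0.001, -0.313, 0.95, 0.404], [0.0, 0.0, 0.0, 1.0]] 355.8506342551384 -0.04366740356199634
[316. 141.   1.]
[320. 196.   1.]
[320. 243.   1.]
[317. 284.   1.]
```

View pics/w1.png

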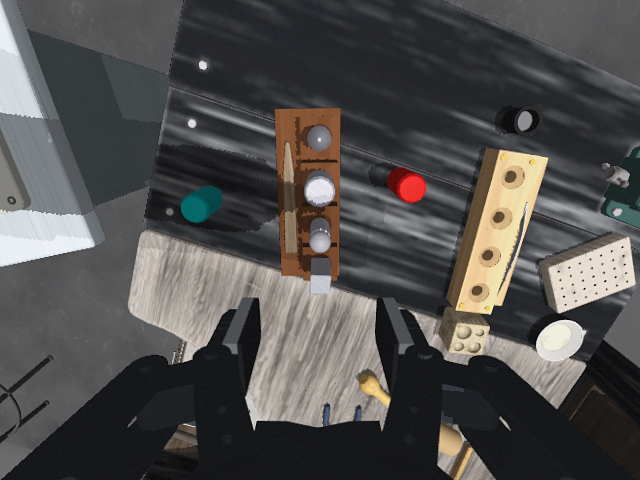

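Wrist view: cone (319,135), disc (319,190), ball (320,237) and square (320,275). The rack holes are at (514,177), (500,217), (488,256) and (479,292), and the doming block is at (466,332). Measuring with masks next.

Run:
```python
from h import *
d=load("w1"); g=cv2.cvtColor(d["img"],cv2.COLOR_BGR2GRAY)
def blob(m,c,off):
    n,l,s,ce=cv2.connectedComponentsWithStats(m.astype(np.uint8)); 
    best=[(np.hypot(*(ce[i]+off-c)),s[i,4],*(ce[i]+off)) for i in range(1,n) if s[i,4]>8]
    return min(best)
H=[]
s=load("scene1"); gs=cv2.cvtColor(s["img"],cv2.COLOR_BGR2GRAY)
for D,G,cs,r in((d,g,[(514,177),(500,217),(488,256),(479,292)],11),(s,gs,[(354,180),(366,195),(379,211),(391,228)],9)):
  for c in cs:
    x,y=c; p=G[y-r:y+r+1,x-r:x+r+1]; t,m=cv2.threshold(p,0,255,cv2.THRESH_OTSU+cv2.THRESH_BINARY_INV)
    b=blob(p<t*0.85,np.array(c),np.array([x-r,y-r])); print(t,np.round(b,1),onz(D,b[2],b[3],.026).round(4))
a=cv2.resize(d["img"][100:310,265:365],(286,600),interpolation=cv2.INTER_CUBIC); b=cv2.resize(d["img"][140:320,430:560],(433,600),interpolation=cv2.INTER_CUBIC)
cv2.imwrite("pics/crop2.png",np.hstack([a,b]))
a=cv2.resize(s["img"][120:290,150:440],(800,469),interpolation=cv2.INTER_CUBIC)
cv2.imwrite("pics/crop3.png",a)
```

```text
138.0 [  4.  102.  510.  176.3] [ 0.6365 -0.168   0.026 ]
134.0 [  1.8  91.  498.2 216.8] [ 0.6216 -0.2105  0.026 ]
131.0 [  1.6  87.  487.1 254.7] [ 0.6069 -0.253   0.026 ]
137.0 [  3.1  79.  476.5 290.1] [ 0.5921 -0.2956  0.026 ]
171.0 [  1.   21.  353.3 180.8] [ 0.6377 -0.1664  0.026 ]
166.0 [  1.8  24.  365.  196.5] [ 0.6226 -0.2095  0.026 ]
161.0 [  2.6  30.  377.2 212.9] [ 0.6078 -0.2521  0.026 ]
161.0 [  2.2  33.  390.4 230.2] [ 0.5933 -0.295   0.026 ]
```

View pics/crop2.png

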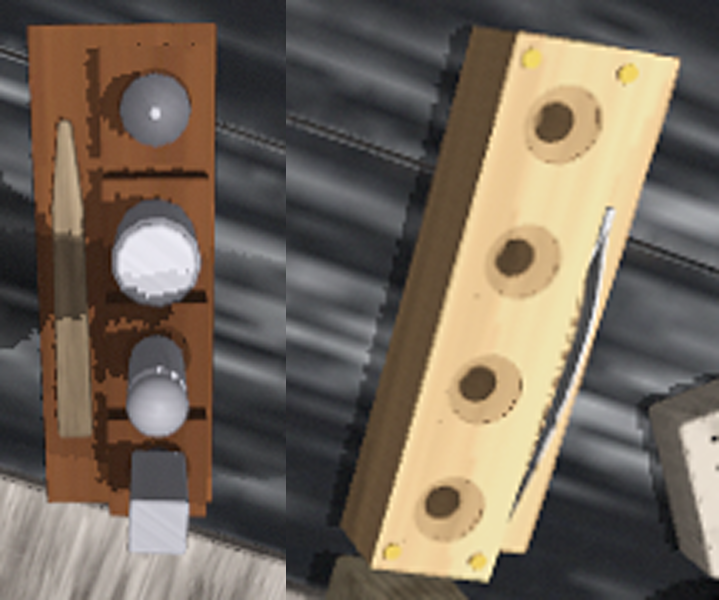

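Rack holes agree between two views to within 2 mm, and h1 to h4 measures 0.135 m as it must. Crop: cone tip (155,113), disc face (155,262), ball (158,405), square face (158,526). Casting those tops next.

Run:
```python
from h import *
d=load("w1")
P=[onz(d,265+x/2.86,100+y*.35,z) for x,y,z in((155,113,.104),(155,262,.096),(158,405,.096),(158,526,.092))]
P=np.array(P); print(P.round(4)); v=P[0]-P[3]; print(np.degrees(np.arctan2(v[0],v[1])),np.linalg.norm(np.diff(P,axis=0)[:,:2],axis=1))
for x,y in((563,125),(522,260),(484,388),(449,508)): print(onz(d,430+(x-286)*.3,140+y*.3,.032).round(4))
```

```text
[[ 0.4445 -0.088   0.104 ]
 [ 0.4356 -0.1313  0.096 ]
 [ 0.4273 -0.1765  0.096 ]
 [ 0.4185 -0.2199  0.092 ]]
11.148525737578552 [0.0442673  0.04596482 0.04420797]
[ 0.6367 -0.1685  0.032 ]
[ 0.6216 -0.2103  0.032 ]
[ 0.6068 -0.2528  0.032 ]
[ 0.5923 -0.2956  0.032 ]
```

Row spacing is 44–46 mm and its turn about 11°, which matches the gripper's current axis. Going for the cone.

>>> move_arm([
  [[0.014,0.05,0,0,60],[0.014,0.069,-0.05,0,60],[0.014,0.069,-0.1,0,60],[0.014,0.069,-0.14,0,60],[0.014,0.069,-0.16,0,60]],
])

```text
clock: 1.95
eef_pos: [0.4419, -0.0883, 0.0991]
tool_rot: [0.776, 0.631, -0.001, -0.001]
ft_force: [0.4, 0.1, 0.8]
grip_width: 0.0513
grasp_force: 0.0
```

>>> move_arm([
  [[0,0,-0.025,0,60],[0,0,-0.047,0,60],[0,0,-0.049,0,60],[0,0,-0.049,0,0],[0,0,-0.049,0,0]],
])

```text
clock: 2.58
eef_pos: [0.4448, -0.088, 0.0535]
tool_rot: [0.775, 0.631, 0.001, 0.001]
ft_force: [-0.1, 0.0, 1.9]
grip_width: 0.02
grasp_force: 58.5
```

>>> move_arm([
  [[0,0,0,0,0],[0,0,0,0,0],[0,0,0,0,0]],
])

```text
clock: 2.95
eef_pos: [0.4449, -0.0879, 0.0534]
tool_rot: [0.775, 0.632, 0.0, 0.001]
ft_force: [-0.7, -1.1, 6.3]
grip_width: 0.02
grasp_force: 58.8
```

The width of 20 mm is less than the 22 mm grip, and there's upward force, so the pads are on the taper. I'm re-gripping lower.

>>> move_arm([
  [[0,0,0,0,60],[0,0,0,0,60],[0,0,-0.009,0,60],[0,0,-0.009,0,60],[0,0,-0.009,0,0]],
])

```text
clock: 3.58
eef_pos: [0.4437, -0.0874, 0.0429]
tool_rot: [0.775, 0.632, -0.0, -0.0]
ft_force: [-0.4, -0.5, -0.3]
grip_width: 0.0343
grasp_force: 0.0
```

>>> move_arm([
  [[0,0,0,0,0],[0,0,0,0,0],[0,0,0,0,0],[0,0,0,0,0]],
])

```text
clock: 4.08
eef_pos: [0.4441, -0.0875, 0.0434]
tool_rot: [0.775, 0.632, 0.0, 0.0]
ft_force: [-1.0, -0.2, 1.1]
grip_width: 0.0205
grasp_force: 58.6
```

>>> move_arm([
  [[0,0,0.03,0,0],[0,0,0.08,0,0],[0,0,0.13,0,0],[0,0,0.15,0,0],[0,0,0.15,0,0]],
])

```text
clock: 4.7
eef_pos: [0.4451, -0.0877, 0.1947]
tool_rot: [0.775, 0.632, 0.001, 0.001]
ft_force: [-0.4, 0.1, -1.5]
grip_width: 0.0204
grasp_force: 60.1
```

>>> move_arm([
  [[0.03,-0.042,0,-2,0],[0.06,-0.084,0,-4,0],[0.09,-0.126,0,-6,0],[0.12,-0.168,0,-7.6,0],[0.1485,-0.2075,0,-7.6,0]],
])

```text
clock: 5.32
eef_pos: [0.5924, -0.2961, 0.1902]
tool_rot: [0.816, 0.579, -0.001, -0.002]
ft_force: [0.9, 0.1, -0.4]
grip_width: 0.0204
grasp_force: 60.1
```

>>> move_arm([
  [[0,0,-0.03,0,0],[0,0,-0.07,0,0],[0,0,-0.1,0,0],[0,0,-0.1,0,0]],
])

```text
clock: 5.82
eef_pos: [0.5888, -0.2932, 0.0873]
tool_rot: [0.815, 0.579, -0.003, -0.005]
ft_force: [-0.9, 0.0, -1.9]
grip_width: 0.0207
grasp_force: 60.0
```

Run:
```python
from h import *
d=snap("side","side2"); o=monitor.get_obs(); print(o["eef_pos"],o["grip_width"],o["ft_force"])
s=snap("scene","scene2")
print(proj(d,(.5925,-.2955,.032)),proj(s,(.5925,-.2955,.032)))
a=cv2.resize(d["img"][120:270,200:350],(400,400),interpolation=cv2.INTER_CUBIC)
b=cv2.resize(s["img"][120:270,310:460],(400,400),interpolation=cv2.INTER_CUBIC)
cv2.imwrite("pics/c4.png",np.hstack([a,b]))
```

```text
[ 0.59061214 -0.29407264  0.09022403] 0.020101926678117134 [ 0.80197394  0.29684576 -0.4022479 ]
[277.23017269 200.28681724   1.        ] [390.49452063 227.96273179   1.        ]
```

View pics/c4.png

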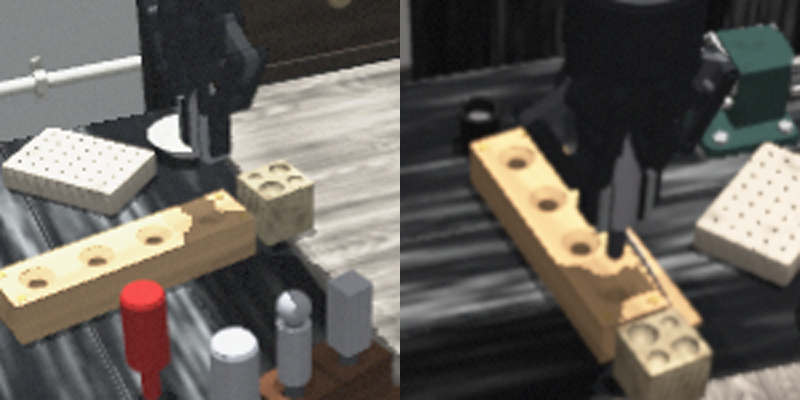

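Both crops show the cone upright in the grip over the last socket; its shank end is at scene pixel (391,214). Checking it against the socket axis.

Run:
```python
from h import *
s=load("scene2"); print(onz(s,391,214,.062)); print(proj(s,(.5915,-.295,.062)), monitor.get_obs()["eef_pos"])
```

```text
[ 0.5931557  -0.29364401  0.062     ]
[390.93619986 214.93000402   1.        ] [ 0.59206796 -0.29475851  0.09242567]
```

>>> move_arm([
  [[0,0,0,0,0],[0,0,0,0,0]],
])

```text
clock: 6.18
eef_pos: [0.5935, -0.2954, 0.0951]
tool_rot: [0.815, 0.579, 0.001, 0.001]
ft_force: [-0.4, 0.6, -0.7]
grip_width: 0.0206
grasp_force: 60.0
```

>>> move_arm([
  [[0,0,-0.015,0,0],[0,0,-0.025,0,0],[0,0,-0.032,0,0],[0,0,-0.038,0,0],[0,0,-0.038,0,0]],
])

```text
clock: 6.8
eef_pos: [0.5921, -0.2948, 0.0545]
tool_rot: [0.815, 0.579, -0.0, -0.001]
ft_force: [0.4, 0.2, -0.2]
grip_width: 0.0206
grasp_force: 60.0
```

>>> move_arm([
  [[0,0,-0.006,0,0],[0,0,-0.012,0,0],[0,0,-0.017,0,0],[0,0,-0.018,0,0],[0,0,-0.018,0,0]],
])

```text
clock: 7.42
eef_pos: [0.5925, -0.295, 0.0375]
tool_rot: [0.815, 0.579, 0.0, 0.0]
ft_force: [-0.5, 0.8, -0.8]
grip_width: 0.0211
grasp_force: 60.4
```

>>> move_arm([
  [[0,0,0,0,55],[0,0,0,0,55],[0,0,0.03,0,55],[0,0,0.09,0,55],[0,0,0.15,0,55]],
])

```text
clock: 8.05
eef_pos: [0.5922, -0.2949, 0.1885]
tool_rot: [0.815, 0.579, -0.0, -0.0]
ft_force: [0.8, -0.8, -0.6]
grip_width: 0.0471
grasp_force: 0.0
```

>>> move_arm([
  [[-0.04,0.04,0.01,2,55],[-0.08,0.08,0.01,4,55],[-0.12,0.12,0.01,6,55],[-0.157,0.1635,0.01,7.6,55],[-0.157,0.1635,0.01,7.6,55]],
])

```text
clock: 8.68
eef_pos: [0.4319, -0.1289, 0.1972]
tool_rot: [0.774, 0.633, -0.001, -0.001]
ft_force: [-0.1, 0.2, 0.2]
grip_width: 0.0471
grasp_force: 0.0
```

Run:
```python
from h import *
d=snap("wrist","w3"); s=snap("scene","scene3"); o=monitor.get_obs(); print(o["eef_pos"],o["tool_rot"].round(3))
for P in((.4356,-.1315,.096),(.4273,-.1765,.096),(.4185,-.22,.092)): print(proj(d,P).round(0),proj(s,P).round(0))
a=cv2.resize(d["img"],(533,400)); b=cv2.resize(s["img"][130:330,240:430],(380,400))
cv2.imwrite("pics/c5.png",np.hstack([a[:, :420],b]))
```

```text
[ 0.43599494 -0.13143413  0.1980663 ] [0.775 0.632 0.001 0.001]
[324. 245.   1.] [248. 197.   1.]
[325. 302.   1.] [262. 213.   1.]
[325. 348.   1.] [277. 233.   1.]
```

View pics/c5.png

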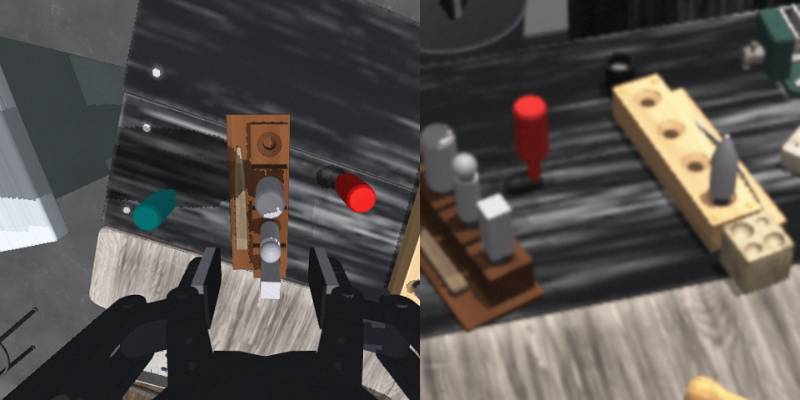

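The cone is seated next to the doming block (right crop, 722,170) and the disc face sits where predicted (268,203). Descending for the disc.

>>> move_arm([
  [[0,0,-0.05,0,55],[0,0,-0.1,0,55],[0,0,-0.14,0,55],[0,0,-0.152,0,55],[0,0,-0.152,0,55]],
])

```text
clock: 9.4
eef_pos: [0.4362, -0.1321, 0.0452]
tool_rot: [0.775, 0.631, -0.0, -0.0]
ft_force: [-0.8, -0.9, -0.2]
grip_width: 0.0469
grasp_force: 0.0
```

>>> move_arm([
  [[0,0,0,0,0],[0,0,0,0,0],[0,0,0,0,0],[0,0,0,0,0],[0,0,0,0,0]],
])

```text
clock: 10.02
eef_pos: [0.4375, -0.1322, 0.047]
tool_rot: [0.775, 0.632, 0.001, 0.002]
ft_force: [0.2, -0.7, 6.7]
grip_width: 0.0266
grasp_force: 59.0
```

>>> move_arm([
  [[0,0,0.03,0,0],[0,0,0.08,0,0],[0,0,0.13,0,0],[0,0,0.15,0,0],[0,0,0.15,0,0]],
])

```text
clock: 10.65
eef_pos: [0.4363, -0.1316, 0.1968]
tool_rot: [0.775, 0.632, 0.001, 0.001]
ft_force: [-0.3, -0.2, -1.4]
grip_width: 0.0269
grasp_force: 61.0
```

>>> move_arm([
  [[0.035,-0.025,0,-2,0],[0.07,-0.05,0,-4,0],[0.105,-0.075,0,-6,0],[0.14,-0.1,0,-7.6,0],[0.1715,-0.1205,0,-7.6,0]],
])

```text
clock: 11.28
eef_pos: [0.6069, -0.2524, 0.1921]
tool_rot: [0.816, 0.579, -0.001, -0.002]
ft_force: [0.5, -0.3, -0.8]
grip_width: 0.0266
grasp_force: 61.1
```

>>> move_arm([
  [[0,0,-0.03,0,0],[0,0,-0.07,0,0],[0,0,-0.1,0,0],[0,0,-0.1,0,0],[0,0,-0.1,0,0]],
])

```text
clock: 11.9
eef_pos: [0.607, -0.252, 0.0953]
tool_rot: [0.815, 0.579, -0.0, -0.0]
ft_force: [0.0, -0.9, -1.5]
grip_width: 0.0267
grasp_force: 61.2
```

Run:
```python
from h import *
s=snap("scene","scene4"); o=monitor.get_obs(); print(o["eef_pos"],o["grip_width"],o["ft_force"])
print(proj(s,(.607,-.2525,.062)))
cv2.imwrite("pics/c6.png",cv2.resize(s["img"][140:270,310:440],(400,400),interpolation=cv2.INTER_CUBIC))
```

```text
[ 0.60774354 -0.25223693  0.09637346] 0.026542030375825303 [-0.95638911  0.05004791 -0.88074236]
[378.00555081 197.44960988   1.        ]
```

View pics/c6.png

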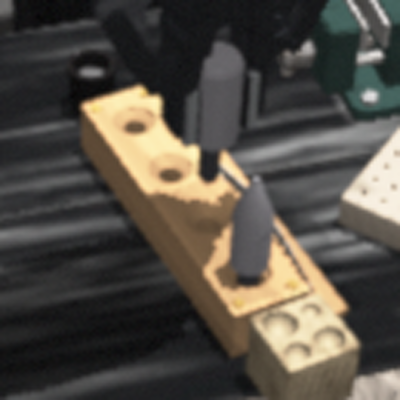

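The disc is upright; its shank end at (377.6,197.5) matches the predicted (378.0,197.4). Lowering it.

>>> move_arm([
  [[0,0,-0.015,0,0],[0,0,-0.025,0,0],[0,0,-0.032,0,0],[0,0,-0.038,0,0],[0,0,-0.038,0,0]],
])

```text
clock: 12.58
eef_pos: [0.6072, -0.2524, 0.0568]
tool_rot: [0.815, 0.579, -0.0, 0.0]
ft_force: [1.9, -1.6, -3.0]
grip_width: 0.0267
grasp_force: 61.0
```

>>> move_arm([
  [[0,0,-0.006,0,0],[0,0,-0.012,0,0],[0,0,-0.017,0,0],[0,0,-0.018,0,0],[0,0,-0.018,0,0]],
])

```text
clock: 13.2
eef_pos: [0.6075, -0.2524, 0.041]
tool_rot: [0.815, 0.579, 0.0, 0.001]
ft_force: [-1.2, -0.8, 5.1]
grip_width: 0.0268
grasp_force: 62.2
```

>>> move_arm([
  [[0,0,0,0,55],[0,0,0,0,55],[0,0,0.03,0,55],[0,0,0.09,0,55],[0,0,0.15,0,55]],
])

```text
clock: 13.82
eef_pos: [0.6063, -0.2515, 0.1897]
tool_rot: [0.815, 0.579, -0.001, -0.001]
ft_force: [1.3, -0.6, 1.0]
grip_width: 0.0468
grasp_force: 0.0
```

>>> move_arm([
  [[-0.045,0.019,0,2,55],[-0.09,0.038,0,4,55],[-0.135,0.057,0,6,55],[-0.18,0.076,0,7.6,55],[-0.18,0.076,0,7.6,55]],
])

```text
clock: 14.45
eef_pos: [0.4226, -0.174, 0.1885]
tool_rot: [0.775, 0.632, -0.001, -0.002]
ft_force: [1.1, 0.4, -0.4]
grip_width: 0.0467
grasp_force: 0.0
```

>>> move_arm([
  [[0,0,-0.03,0,55],[0,0,-0.08,0,55],[0,0,-0.12,0,55],[0,0,-0.144,0,55],[0,0,-0.144,0,55]],
])

```text
clock: 15.08
eef_pos: [0.426, -0.1755, 0.0434]
tool_rot: [0.775, 0.632, -0.001, -0.002]
ft_force: [-0.6, 0.8, 0.4]
grip_width: 0.0472
grasp_force: 0.0
```

>>> move_arm([
  [[0,0,0,0,0],[0,0,0,0,0],[0,0,0,0,0],[0,0,0,0,0],[0,0,0,0,0]],
])

```text
clock: 15.7
eef_pos: [0.4282, -0.1765, 0.0465]
tool_rot: [0.775, 0.632, 0.001, 0.001]
ft_force: [0.0, -0.1, 6.1]
grip_width: 0.0185
grasp_force: 58.4
```

>>> move_arm([
  [[0,0,0.03,0,0],[0,0,0.08,0,0],[0,0,0.13,0,0],[0,0,0.15,0,0],[0,0,0.15,0,0]],
])

```text
clock: 16.32
eef_pos: [0.4279, -0.1763, 0.1967]
tool_rot: [0.775, 0.632, 0.001, 0.002]
ft_force: [0.6, 0.3, -1.6]
grip_width: 0.0186
grasp_force: 59.7
```

>>> move_arm([
  [[0.04,-0.008,0,-2,0],[0.085,-0.016,0,-4,0],[0.13,-0.024,0,-6,0],[0.17,-0.03,0,-7.6,0],[0.195,-0.034,0,-7.6,0]],
])

```text
clock: 16.95
eef_pos: [0.6225, -0.2097, 0.1916]
tool_rot: [0.815, 0.579, -0.001, -0.002]
ft_force: [0.5, 0.5, -1.2]
grip_width: 0.0187
grasp_force: 59.7
```

>>> move_arm([
  [[0,0,-0.03,0,0],[0,0,-0.07,0,0],[0,0,-0.1,0,0],[0,0,-0.1,0,0],[0,0,-0.1,0,0]],
])

```text
clock: 17.58
eef_pos: [0.622, -0.21, 0.0952]
tool_rot: [0.815, 0.579, -0.0, -0.0]
ft_force: [0.0, -0.3, -1.2]
grip_width: 0.0184
grasp_force: 59.8
```

Run:
```python
from h import *
s=snap("scene","scene5"); o=monitor.get_obs(); print(o["eef_pos"],o["grip_width"],o["ft_force"])
print(proj(s,(.622,-.2105,.062)))
cv2.imwrite("pics/c7.png",cv2.resize(s["img"][140:270,310:440],(400,400),interpolation=cv2.INTER_CUBIC))
```

```text
[ 0.62278095 -0.21026864  0.09634072] 0.018689573095322133 [ 0.7422243   0.0137838  -1.63998362]
[365.79433757 181.22499007   1.        ]
```

View pics/c7.png

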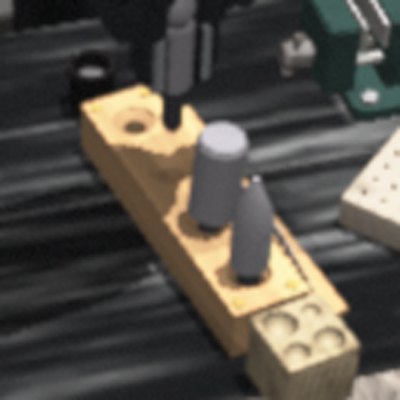

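The ball punch's shank end at (365.9,181.6) matches the predicted (365.8,181.2); disc and cone stand seated. Lowering it, then fetching the square.

>>> move_arm([
  [[0,0,-0.015,0,0],[0,0,-0.025,0,0],[0,0,-0.032,0,0],[0,0,-0.038,0,0],[0,0,-0.038,0,0]],
])

```text
clock: 18.25
eef_pos: [0.6217, -0.21, 0.0566]
tool_rot: [0.815, 0.579, -0.0, -0.0]
ft_force: [0.6, -0.8, -1.1]
grip_width: 0.0187
grasp_force: 59.8
```

>>> move_arm([
  [[0,0,-0.006,0,0],[0,0,-0.012,0,0],[0,0,-0.017,0,0],[0,0,-0.018,0,0],[0,0,-0.018,0,0]],
])

```text
clock: 18.88
eef_pos: [0.622, -0.21, 0.0406]
tool_rot: [0.815, 0.579, 0.0, 0.0]
ft_force: [-2.9, 0.3, 5.3]
grip_width: 0.0187
grasp_force: 61.0
```

>>> move_arm([
  [[0,0,0,0,55],[0,0,0,0,55],[0,0,0.03,0,55],[0,0,0.09,0,55],[0,0,0.15,0,55]],
])

```text
clock: 19.5
eef_pos: [0.6217, -0.2099, 0.1901]
tool_rot: [0.815, 0.579, -0.0, -0.001]
ft_force: [-0.1, -0.5, -0.0]
grip_width: 0.0468
grasp_force: 0.0
```

>>> move_arm([
  [[-0.045,-0.003,0,2,55],[-0.09,-0.005,0,4,55],[-0.135,-0.007,0,6,55],[-0.18,-0.009,0,7.6,55],[-0.2035,-0.01,0,7.8,55]],
])

```text
clock: 20.12
eef_pos: [0.4163, -0.2199, 0.1893]
tool_rot: [0.774, 0.633, -0.0, -0.0]
ft_force: [-0.0, -0.2, 0.4]
grip_width: 0.0473
grasp_force: 0.0
```

>>> move_arm([
  [[0,0,-0.03,0,55],[0,0,-0.08,0,55],[0,0,-0.12,0,55],[0,0,-0.144,0,55],[0,0,-0.144,0,55]],
])

```text
clock: 20.75
eef_pos: [0.4168, -0.2191, 0.0436]
tool_rot: [0.774, 0.633, -0.001, -0.002]
ft_force: [-0.1, 0.6, 0.8]
grip_width: 0.0468
grasp_force: 0.0
```

>>> move_arm([
  [[0,0,0,0,0],[0,0,0,0,0],[0,0,0,0,0],[0,0,0,0,0],[0,0,0,0,0]],
])

```text
clock: 21.38
eef_pos: [0.4195, -0.2206, 0.0466]
tool_rot: [0.774, 0.633, 0.0, 0.001]
ft_force: [-0.7, 0.5, 6.7]
grip_width: 0.0196
grasp_force: 59.1
```

>>> move_arm([
  [[0,0,0.03,0,0],[0,0,0.08,0,0],[0,0,0.13,0,0],[0,0,0.15,0,0],[0,0,0.15,0,0]],
])

```text
clock: 22.0
eef_pos: [0.4196, -0.2205, 0.197]
tool_rot: [0.774, 0.633, 0.001, 0.002]
ft_force: [0.5, -0.2, -1.1]
grip_width: 0.0194
grasp_force: 60.0
```

>>> move_arm([
  [[0.045,0.011,0,-2,0],[0.09,0.022,0,-4,0],[0.135,0.033,0,-6,0],[0.18,0.044,0,-7.8,0],[0.2185,0.053,0,-7.8,0]],
])

```text
clock: 22.62
eef_pos: [0.6376, -0.1661, 0.1923]
tool_rot: [0.815, 0.579, -0.001, -0.002]
ft_force: [0.1, -0.1, -0.5]
grip_width: 0.0193
grasp_force: 60.1
```

>>> move_arm([
  [[0,0,-0.03,0,0],[0,0,-0.07,0,0],[0,0,-0.1,0,0],[0,0,-0.1,0,0],[0,0,-0.1,0,0]],
])

```text
clock: 23.25
eef_pos: [0.6371, -0.167, 0.0953]
tool_rot: [0.815, 0.579, -0.0, -0.0]
ft_force: [-0.4, -1.1, -1.1]
grip_width: 0.0192
grasp_force: 60.1
```

Run:
```python
from h import *
s=snap("scene","scene6"); o=monitor.get_obs(); print(o["eef_pos"],o["grip_width"],o["ft_force"])
print(proj(s,(.637,-.1675,.062)))
cv2.imwrite("pics/c8.png",cv2.resize(s["img"][120:250,300:430],(400,400),interpolation=cv2.INTER_CUBIC))
```

```text
[ 0.63783028 -0.16723547  0.09641505] 0.01914136971521503 [ 0.13986285  0.12821398 -0.3822567 ]
[353.81923057 165.61683943   1.        ]
```

View pics/c8.png

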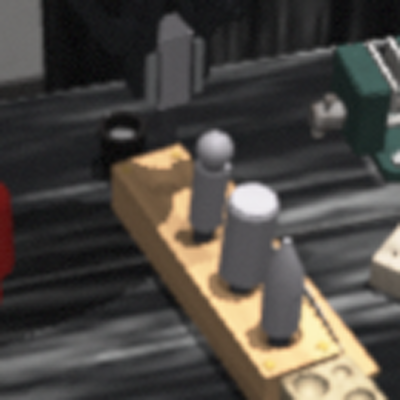

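The three placed punches stand well, and the square hangs upright over the last socket (172,104 in the crop). Lowering it.

>>> move_arm([
  [[0,0,-0.015,0,0],[0,0,-0.025,0,0],[0,0,-0.032,0,0],[0,0,-0.038,0,0],[0,0,-0.038,0,0]],
])

```text
clock: 23.92
eef_pos: [0.6367, -0.1672, 0.0566]
tool_rot: [0.815, 0.579, -0.0, -0.0]
ft_force: [-0.2, -0.1, -1.9]
grip_width: 0.0193
grasp_force: 60.2
```

>>> move_arm([
  [[0,0,-0.006,0,0],[0,0,-0.012,0,0],[0,0,-0.017,0,0],[0,0,-0.018,0,0],[0,0,-0.018,0,0]],
])

```text
clock: 24.55
eef_pos: [0.6371, -0.1672, 0.0406]
tool_rot: [0.815, 0.579, 0.0, 0.0]
ft_force: [-3.6, -1.5, 5.9]
grip_width: 0.0192
grasp_force: 61.2
```

Same seating depth and force as the others. Releasing and backing off.

>>> move_arm([
  [[0,0,0,0,55],[0,0,0,0,55],[0,0,0.03,0,55],[0,0,0.09,0,55],[0,0,0.15,0,55]],
])

```text
clock: 25.18
eef_pos: [0.6367, -0.1666, 0.19]
tool_rot: [0.815, 0.579, -0.0, -0.001]
ft_force: [1.2, -0.3, 0.5]
grip_width: 0.0472
grasp_force: 0.0
```

>>> move_arm([
  [[-0.05,0.01,0.03,0,55],[-0.1,0.02,0.05,0,55],[-0.15,0.03,0.05,0,55],[-0.2,0.03,0.05,0,55],[-0.2,0.03,0.05,0,55]],
])

```text
clock: 25.8
eef_pos: [0.4333, -0.1362, 0.2392]
tool_rot: [0.816, 0.579, -0.001, -0.001]
ft_force: [1.3, -0.8, 0.9]
grip_width: 0.0467
grasp_force: 0.0
```

Run:
```python
from h import *
s=snap("scene","scene7"); d=snap("side","side7")
a=cv2.resize(d["img"][120:270,180:330],(400,400),interpolation=cv2.INTER_CUBIC)
b=cv2.resize(s["img"][120:270,310:460],(400,400),interpolation=cv2.INTER_CUBIC)
cv2.imwrite("pics/c9.png",np.hstack([a,b]))
for n,p,h in(("cone",(.5925,-.2955),.098),("disc",(.607,-.2525),.09),("ball",(.622,-.2105),.09),("sq",(.637,-.1675),.086)):
    q=proj(d,(*p,h)); r=proj(s,(*p,h)); print(n,((q[:2]-[180,120])*8/3).round(0),((r[:2]-[310,120])*8/3+[400,0]).round(0))
```

```text
cone [255. 133.] [621. 208.]
disc [198. 163.] [583. 172.]
ball [139. 183.] [550. 129.]
sq [ 76. 210.] [517.  93.]
```

View pics/c9.png

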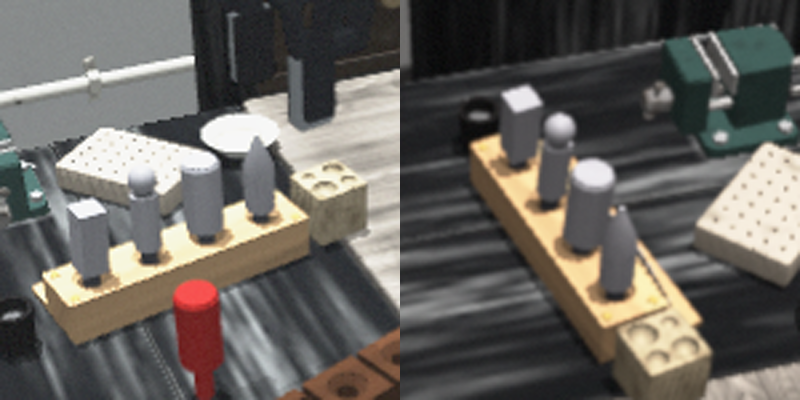

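All four punches stand upright and equally deep in the rack. From the doming block the order is cone, disc, ball, square, and the tops are within a few pixels of prediction (about 4 mm at most). Handing in.

>>> move_arm([
  [[0,0,0,0,55],[0,0,0,0,55],[0,0,0,0,55]],
])

```text
clock: 26.28
eef_pos: [0.4376, -0.137, 0.239]
tool_rot: [0.815, 0.579, -0.0, -0.0]
ft_force: [0.8, 0.6, 0.0]
grip_width: 0.0466
grasp_force: 0.0
```

```bash
python3 -c "
from workcell import job; print(job.job_done())"
```

```text
the job is handed in; nothing more can be done
None
```

I moved all four punches into the pale rack, in the order cone, disc, ball, square counted from the doming block, and handed the job in at about 26 s; the hand-in returned no verdict, but the last pictures show all four upright and seated.

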